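Stack and lock an empty tote on the loaded inspection-kit tote

TASK

Close up the blue kit tote for transport: turn the empty black tote half round so that it stacks on the blue one instead of nesting down onto the loupe and modules, set it on the blue tote's ledges a little short of home on the front side, then slide it gently towards the blue tote's rear until its toes are fully home under the keepers and the sprung catch has snapped up behind it. Feel your way, never forcing the totes together, keep the blue tote standing in its cradle with its contents, leave the other things on the bench alone, and let go.

Things in the scene. Friction and masses are not known exactly. Their poses are not given: they have to be found in the camera images.
- kit_tote: BLUE tote, loose in the cradle, loaded (0.3 kg in all); stack-nest moulding, 150 long (x), 68 wide, 62 high. Origin: centre of its footprint at sole level, z up, +x to its high rear wall, -x to its low sloping hopper front. It floats in the cradle, so a push carries it along until it meets the back plate.
- empty_tote: BLACK tote, empty, 0.16-0.28 kg, on the bench turned roughly like the blue one (the nesting way); same stack-nest moulding, 150 long (x), 68 wide, 62 high. Origin: centre of its footprint at sole level, z up, +x to its high rear wall, -x to its low sloping hopper front. Grip it across the side rims (vertical, 68 apart, z 38 to 62), at x 0, z 50. Feet at x 48 and -18 (+-7), |y| to 30, with flat toes 8 long, 4 high towards -x.
- empty_tote_front (a point): middle of the black tote's front lip (x -72, z 46 in its frame)
- ledge (a point): in the blue tote's frame x 0, y 0, z 48: level of the ledges inside its side rims (|y| 26.5 to 31.5). Rims rise 14 mm above them, 63 apart inside (black feet: 60 over all), with a small lead-in on top; no rim in front. Gaps at x -34.5..-9.5 and 31.5..56.5 pass the feet of a tote turned the same way (nests); feet of one turned half round stand on the ledge (stacks).
- set_down (a point): in the blue tote's frame x -13, y 0, z 48: put the origin of the black tote here, half round, soles on the ledges (4 to 5 mm more or less along x is fine). From here slide it along the blue tote's +x. Sliding takes 1 to 4 N.
- home (a point): in the blue tote's frame x 0, y 0, z 48: origin of the locked black tote. In the last 8 mm its toes pass under keepers (1.5 mm free height: keep level) and a rib under it rides over the catch (4 to 9 N along x); its feet then come up hard against the keepers, the catch snaps up: stop at about 12 N.
- cradle: bent aluminium cradle fixed to the bench; origin: middle of its underside; 3 mm floor; +x is the blue tote's rear. Low side guides leave the tote about 2 mm a side. Its upright back plate (face at x 86, up to z 50) stops the blue tote, which stands 6 to 16 mm short of it at the start.
- catch (a joint): orange sprung catch inside the blue tote's front lip (x -70 to -64, |y| under 8.5): depression in m, 0 = up (3 mm above the ledges), 0.0042 = fully down; springs up by itself, 2 to 3.5 N to press down
- loupe: black eye loupe 36 across, 36 high, standing in the blue tote near x 40 (its top 5 mm below the ledges); origin at its underside, z up
- stick_unit_a: small black and silver joystick module 33 x 37 x 16 in the blue tote, origin at its underside
- stick_unit_b: the same, nearer the blue tote's front
- parts_box_b: bystander: small blue lidded parts box 60 x 68 x 25, loose, at the far left of the work; origin at its underside
- dongle: bystander: blue memory stick 18 x 48 x 12, loose, near the bench edge; origin at its underside
There are look-alikes about, which are no part of the job. There is more than one size of the loupe; the one meant has the size given above.

How it is judged:
By the outcome, as a careful person would: the job done as asked, in the order asked, and still so for the second after the job is handed in, with the robot touching nothing.
It also fails if it takes over 58 s, if anything falls off the work surface, if the arm or the gripper's body presses on something with over 40 N, if the wrist force passes 120 N, or if a joint passes its speed limit or range.

ROBOT

A 7-joint arm with a two-finger parallel gripper is mounted at the origin on a cart in front of the work surface, level with it; the furniture and walls round the work are solid. World frame = base frame: x ahead of the robot, y to its left, z up, the work surface at z = 0. Lengths are in m, angles in rad, forces in N, time in s.
With the tool pointing down it reaches from about 0.35 to 0.9 m from the base axis. Payload 8.1 kg.
Tool frame: the origin (TCP) lies at the very end of the fingers, on their centre line; the grasp point (between the pads) lies 19 mm behind it (grasp_offset is the distance from the TCP to the grasp point, in m); z points along the fingers, y is the line along which they close (so a half turn about z gives the same grasp; the last joint's range is limited). The gripper opens to 92 mm and grips with 3 to 60 N. Pads are 19 mm wide; open, the fingers measure 130 mm over their backs; the gripper's body (75 mm by 190 mm) begins 47 mm behind the grasp point.
Start: joints at [1.208, 0.434, 0.025, 1.573, -0.012, 1.134, -0.075], TCP at [0.161, -0.604, 0.187] pointing down, gripper open.
Joint ranges: [-2.62, 2.62], [-0.44, 2.09], [-1.27, 1.32], [0.08, 2.57], [-1.32, 4.46], [0.12, 2], [-2.74, 2.74]. Speed limits (rad/s): [2.22, 2.22, 3.01, 3.01, 3.14, 3.14, 3.14].

INTERFACE

Orientations are given as a rotation vector (axis times angle).
In Python, from cell import observe, get_image, camera_params, sign_off, silhouettes, grasp_offset gives the robot as it stands. The module is installed in compiled form; this text tells all that it offers.
- The arm moves only by the tool jog_arm, never from a script. Its argument "motion" is a list that holds one entry, the list of rows, each a list of 7 numbers: the shift along the tool's x, y, z in m, then the turn, a rotation vector about the tool's x, y, z in rad, then the closure, from -1 (fully open) to 1 (shut), so that 0 is half open. In form: [[[dx, dy, dz, wx, wy, wz, hand], ...]]. A call has 1 to 10 rows; each row is the pose to reach, as a shift and turn from the pose commanded when the call began, along the tool's axes at that moment; what a row does not reach only later rows make up. A row lasts 1/12 s, in which the tool goes at most 41.7 mm and 7.16 degrees, less where a joint would pass 70% of its speed; a pose out of reach is approached as far as the arm can. A call with a gripper value outside its range is refused whole. The fingers move at their own pace and stop on an object; "force" is the grip in N (left out, the last holds). Time passes only in rows, so rows that repeat a pose let the fingers close. It gives the time, the measured TCP pose, the force, the opening and the grip force at its end, in the units of the state.
- observe(): the state, without advancing time (a new reading comes with each control period).
- get_image(name): name is "scene" or "top"; returns the picture (384x512x3 uint8, red, green, blue); there is no depth.
- camera_params(name): a dict with "vertical_fov" (degrees; the focal length in pixels is half the picture's height over the tangent of half this angle, whatever the lens; pixels are square), "cx", "cy" (the principal point, pixels), "T" (4x4, takes a point from camera to world coordinates). Camera axes: x right, y down, z forward; pixel columns grow to the right and rows downward; lengths in m; the calibration is good to about 2 mm. A picture is of the moment at which its call begins. camera_params takes no time and is no camera call.
- sign_off(): hands the job in; it is judged then, once.
Trained networks look in the newest picture that a camera, given by its name, has taken for a name from the list of things; names that differ only in an ending like _2 or _b are one class to them, and where a whole thing is asked for, a point or a joint stands for the part that bears it (a point fixed in the world has none). Each returns a list of dicts, best first, with "p" (0 to 1); they miss things now and then, are a little off and sometimes report something else, mostly with a low value. They report only what shows in the picture. A call takes as long as a camera call. They do not tell look-alikes from the thing itself.
- silhouettes(query, camera): "mask" (384x512 bool, what is visible of it) and "pixel" ([column, row] in pixels, amid what is visible of it).
The state is a dict: "clock": time; "joints": joint angles; "dq": joint speeds; "joint_efforts": joint torques, N m; "position": TCP position; "ee_rot": TCP orientation; "force": force on the tool from outside, world axes, zero at the start; "ft_torque": the same for the moment, N m; "width": opening from 0.0 (shut) to 1.0 (fully open); "gripper_force": force on a finger pad.
Only numpy, scipy, OpenCV 4.12 (cv2) and the standard library are available. Lean on these libraries where they do the work, as an engineer would, in place of code of your own. Each camera call takes 0.05 s, during which the arm holds its last target. There are 200 camera calls.

## Working session

There is one attempt and no reset: what is moved stays moved. The work goes in short steps, Python scripts to look and compute and a tool call to move; the robot and the scene stay as the last step left them, time stands still between calls to the robot, and variables do not carry over. Pictures are saved under pics/ and viewed, at most 10 in all, crops included, and the job is handed in when it is done.

Besides the shell and the picture viewer there is one more tool, called after "Emit:" as a command line: name --argument value ..., lists and objects as JSON in quotes. jog_arm: Moves the arm, as the interface text tells. Its arguments: {"type":"object","properties":{"motion":{"type":"array"},"force":{"type":"number"}},"required":["motion"]}

```bash
mkdir -p pics
python3 - <<'E'
from cell import *
import cv2,numpy as np
for c in("scene","top"):
    im=get_image(c); cv2.imwrite(f"pics/{c}0.png",im[:,:,::-1]); p=camera_params(c); print(c,p["vertical_fov"],p["cx"],p["cy"],np.round(p["T"],4).tolist())
    for q in("kit_tote","empty_tote","cradle","loupe"):
        for d in silhouettes(q,c)[:3]:
            ys,xs=np.where(d["mask"]); print(q,round(d["p"],2),np.round(d["pixel"]),xs.min(),xs.max(),ys.min(),ys.max(),len(xs))
print(observe(),grasp_offset)
E
```

```text
scene 54.476337748875835 257.7025428127182 190.7212658083965 [[0.8942, -0.3227, 0.3104, 0.2455], [-0.4472, -0.6096, 0.6546, -0.2464], [-0.022, -0.7241, -0.6894, 0.6525], [0.0, 0.0, 0.0, 1.0]]
kit_tote 0.79 [332. 261.] 291 372 227 292 2253
empty_tote 0.67 [237. 202.] 206 273 179 221 2219
cradle 0.68 [321. 293.] 285 382 230 309 1320
loupe 0.71 [315. 220.] 303 325 209 237 519
loupe 0.5 [349. 260.] 336 353 246 265 266
top 54.79521825637461 260.2337607687941 191.24264916119583 [[0.001, -0.9987, 0.0502, 0.435], [-0.9999, -0.0002, 0.0161, 0.2853], [-0.016, -0.0502, -0.9986, 0.9241], [0.0, 0.0, 0.0, 1.0]]
kit_tote 0.68 [352. 158.] 333 370 124 190 1384
empty_tote 0.96 [251. 192.] 225 270 160 229 1946
cradle 0.56 [333. 146.] 324 367 114 196 972
loupe 0.74 [300. 145.] 292 311 135 155 337
loupe 0.7 [345. 145.] 338 352 136 150 181
loupe 0.29 [357. 155.] 333 370 125 189 1281
{'clock': 0.5, 'joints': array([ 1.20837284,  0.43450684,  0.02502533,  1.57323627, -0.01155935,
        1.13400153, -0.0750777 ]), 'dq': array([ 1.67686687e-04, -1.91163152e-03,  1.35502223e-03, -1.66773496e-03,
        2.78192551e-05,  2.87642257e-03, -7.50976107e-04]), 'joint_efforts': array([-2.19840884e-03, -6.67146635e+01,  9.82856937e-01, -3.14573479e+01,
       -6.06159610e-02,  3.39424436e-02,  2.12248813e-05]), 'position': array([ 0.16050993, -0.60403177,  0.18722384]), 'ee_rot': array([ 3.11512773e+00,  4.06874912e-01, -9.41130990e-05]), 'force': array([-0.70064224,  0.23397511, -1.03423997]), 'ft_torque': array([-0.02542762, -0.0267682 , -0.01749816]), 'gripper_force': 0.0, 'width': 1.00283761268006} 0.0188
```

Run:
```python
import cv2,numpy as np
a=cv2.imread("pics/top0.png")[95:245,200:400]; b=cv2.imread("pics/scene0.png")[160:320,190:400]
cv2.imwrite("pics/t1.png",cv2.resize(a,None,fx=4,fy=4,interpolation=cv2.INTER_CUBIC))
cv2.imwrite("pics/s1.png",cv2.resize(b,None,fx=3.7,fy=3.7,interpolation=cv2.INTER_CUBIC))
```

```text
(no output)
```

View pics/top0.png

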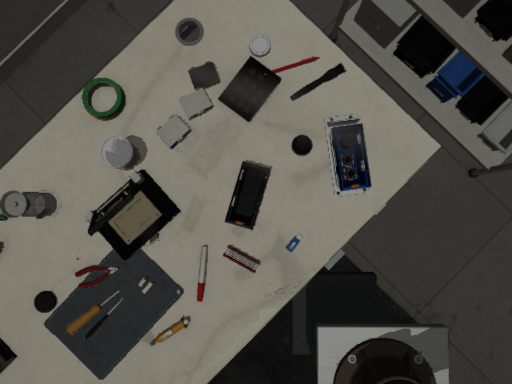

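View pics/t1.png

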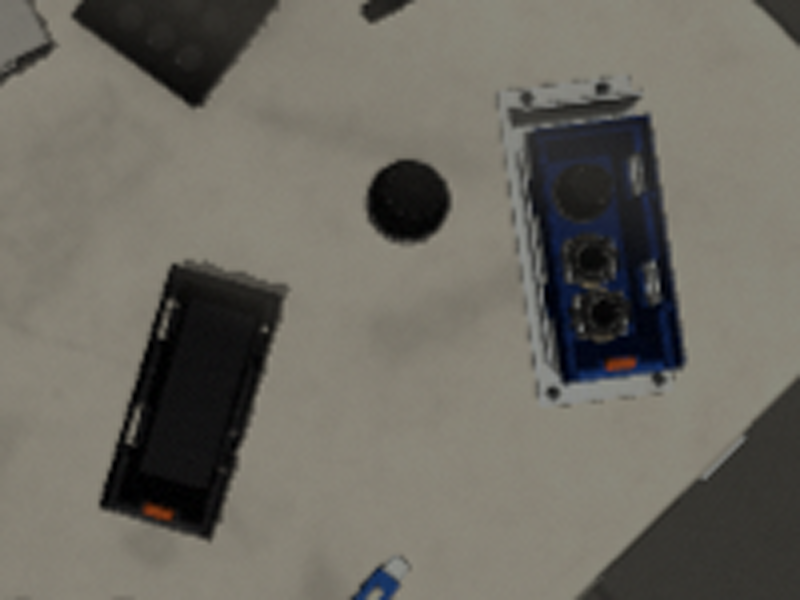

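View pics/s1.png

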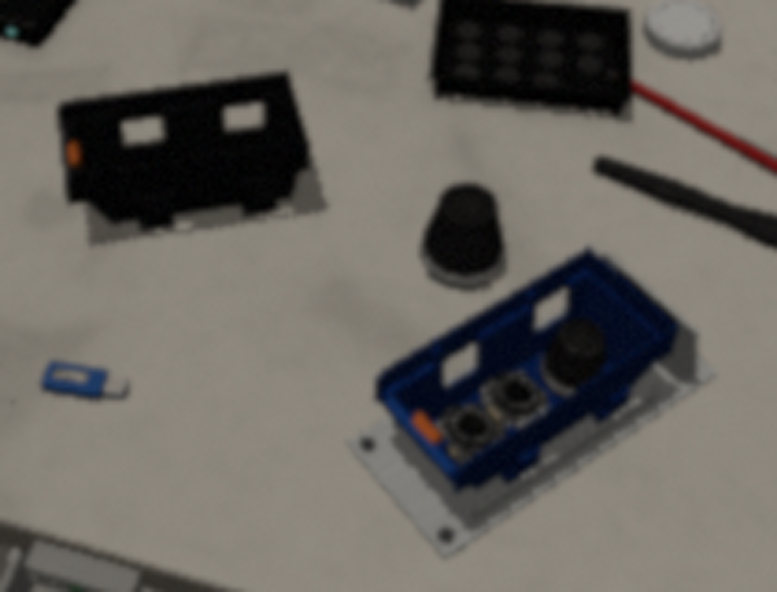

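The top view shows the black tote at about (250,193), with its orange catch and front end at (240,223). The blue tote is at (352,155), standing in its cradle, with its front catch at (355,186). Both totes have their rear towards the top of the picture.

There are two loupe candidates. The one standing alone at (302,145) is bigger. The one at (345,143), inside the blue tote, is the one meant. The totes on the rack at the top right, near (460,75), are look-alikes. The black tote meant is the one on the bench, in the nesting orientation.

```bash
cat > h.py <<'E'
from cell import *
import cv2,numpy as np
from scipy.optimize import least_squares
from scipy.spatial.transform import Rotation as R
def proj(c,P):
    p=camera_params(c); Q=(np.asarray(P,float)-p["T"][:3,3])@p["T"][:3,:3]
    f=192/np.tan(np.radians(p["vertical_fov"]/2)); return np.c_[f*Q[:,0]/Q[:,2]+p["cx"],f*Q[:,1]/Q[:,2]+p["cy"]]
def back(c,uv,z):
    p=camera_params(c); f=192/np.tan(np.radians(p["vertical_fov"]/2))
    d=p["T"][:3,:3]@[(uv[0]-p["cx"])/f,(uv[1]-p["cy"])/f,1]; o=p["T"][:3,3]; return o+d*(z-o[2])/d[2]
def place(pose,P):
    x,y,a=pose[:3]; P=np.asarray(P,float); c,s=np.cos(a),np.sin(a)
    return np.c_[x+c*P[:,0]-s*P[:,1],y+s*P[:,0]+c*P[:,1],P[:,2]]
def orange(im,box):
    h=cv2.cvtColor(im,cv2.COLOR_RGB2HSV); m=(h[...,0]<16)&(h[...,1]>140)&(h[...,2]>90)
    n=np.zeros_like(m); x0,x1,y0,y1=box; n[y0:y1,x0:x1]=m[y0:y1,x0:x1]; ys,xs=np.where(n); return xs.mean(),ys.mean(),len(xs)
E
python3 - <<'E'
from h import *
c4=lambda u,v,s,ox,oy:((u+.5)/s-.5+ox,(v+.5)/s-.5+oy)
t=lambda u,v:c4(u,v,4,200,95)
s=lambda u,v:c4(u,v,3.7,190,160)
L=.075;W=.034
# corners RL RR FL FR (top) ; scene
obs={"black":(0.0,{"top":[t(175,262),t(287,288),t(102,507),t(211,540)],"scene":[None,s(290,73),None,None]}),
"blue":(.003,{"top":[None,t(651,115),t(562,381),t(684,371)],"scene":[s(590,249),s(675,326),s(379,388),s(461,488)]})}
cor=np.array([[L,W,.062],[L,-W,.062],[-L,W,.062],[-L,-W,.062]])
ims={c:get_image(c) for c in("top","scene")}
for n,(z,o) in obs.items():
    P=cor+[0,0,z]
    def res(p,det=False):
        r=[]
        for c in o:
            q=proj(c,place(p,P))
            for i,u in enumerate(o[c]):
                if u is not None:r.append(q[i]-u)
        return np.concatenate(r)
    f=least_squares(res,[.47,.2,0]); print(n,np.round(f.x,4),np.degrees(f.x[2]).round(2),np.round(f.fun.reshape(-1,2),1).tolist())
    k=place(f.x,[[-.067,0,.051+z],[-.072,0,.046+z]])
    for c in ims:
        q=proj(c,k); b=[int(q[0,0])-12,int(q[0,0])+12,int(q[0,1])-12,int(q[0,1])+12]; print(c,q.round(1).tolist(),np.round(orange(ims[c],b),1))
E
```

```text
black [ 0.4712  0.3348 -0.2123] -12.17 [[-5.8, -0.2], [-5.4, -0.6], [-1.3, 1.3], [-0.0, -0.7], [5.6, 15.4]]
top [[239.1, 222.3], [238.8, 224.3]] [239.2 222.9  13. ]
scene [[209.8, 199.9], [207.9, 201.9]] [209.2 201.1  11. ]
blue [0.5569 0.0833 0.1405] 8.05 [[0.3, 0.4], [3.4, 1.5], [2.0, -0.1], [-0.9, 0.1], [1.1, 0.8], [-1.2, -2.4], [0.2, -3.8]]
top [[356.4, 186.2], [356.2, 188.5]] [355.  185.5  12. ]
scene [[305.2, 275.7], [303.0, 278.6]] [304.8 275.   27. ]
```

View pics/scene0.png

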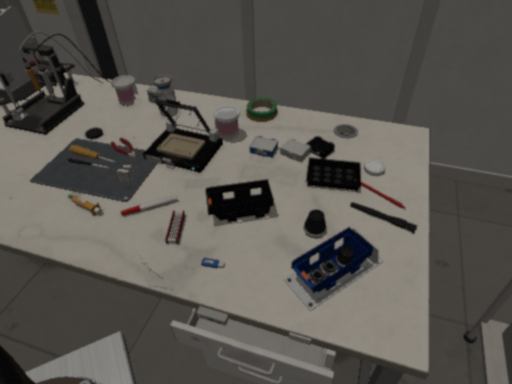

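The scene view shows both totes on the bench, black at about (240,202) and blue at (335,262), with nothing tall between them. The black corner I picked in this view was actually the far (left) rim, and the front corners sit lower than the rims. I'll refit with the front corner height as an unknown.

Run:
```python
from h import *
c4=lambda u,v,s,ox,oy:((u+.5)/s-.5+ox,(v+.5)/s-.5+oy)
t=lambda u,v:c4(u,v,4,200,95)
s=lambda u,v:c4(u,v,3.7,190,160)
L=.075;W=.034
obs={"black":(0.0,{"top":[t(175,262),t(287,288),t(102,507),t(211,540)],"scene":[s(289,73),None,s(60,103),None]}),
"blue":(.003,{"top":[None,t(651,115),t(562,381),t(684,371)],"scene":[s(590,249),s(675,326),s(379,388),s(461,488)]})}
ims={c:get_image(c) for c in("top","scene")}
for n,(z,o) in obs.items():
    def res(p):
        P=np.array([[L,W,.062+z],[L,-W,.062+z],[-L,W,p[3]+z],[-L,-W,p[3]+z]]); r=[]
        for c in o:
            q=proj(c,place(p,P))
            r+=[q[i]-u for i,u in enumerate(o[c]) if u is not None]
        k=place(p,[[-.067,0,.050+z]])
        for c in ims:
            q=proj(c,k)[0]; b=[int(q[0])-12,int(q[0])+12,int(q[1])-12,int(q[1])+12]
            try: r.append((q-orange(ims[c],b)[:2]))
            except Exception: r.append(np.array([9,9]))
        return np.nan_to_num(np.concatenate(r),nan=9)
    f=least_squares(res,[.47,.33,-.21,.055] if n=="black" else [.557,.083,.14,.055],diff_step=1e-4); print(n,np.round(f.x,4),np.degrees(f.x[2]).round(2),np.round(f.fun.reshape(-1,2),1).tolist())
```

```text
black [ 0.4702  0.3279 -0.2889  0.0611] -16.55 [[-0.2, -0.2], [-0.3, 1.5], [-0.5, 0.1], [0.3, 0.2], [0.5, -0.5], [-0.8, 0.2], [0.7, -0.7], [1.0, -0.4]]
blue [0.5587 0.0848 0.1295 0.0476] 7.42 [[0.0, -0.3], [1.0, 0.9], [-0.7, -0.3], [-0.2, -0.6], [1.5, 0.2], [-1.2, 0.6], [-0.5, -0.8], [0.3, 0.0], [0.4, -0.3]]
```

```bash
cat >> h.py <<'E'
def delta(x,y,z,yaw,sgn=0):
    "shift and turn from the present pose to TCP x,y,z, tool down, tool x at yaw (deg)"
    o=observe(); A=R.from_rotvec(o["ee_rot"]); B=R.from_euler("z",yaw,degrees=True)*R.from_euler("x",180,degrees=True)
    d=A.inv().apply(np.array([x,y,z])-o["position"]); w=(A.inv()*B).as_rotvec(); 
    print("t",o["clock"],"pos",o["position"].round(4),"yaw",np.degrees(np.arctan2(*A.as_matrix()[[1,0],0])).round(2),"tilt",A.as_matrix()[:2,2].round(4),"F",o["force"].round(2),"j",o["joints"].round(2))
    print("delta",d.round(4).tolist(),w.round(4).tolist())
E
python3 -c "
from h import *
delta(.43,-.28,.2,80)
delta(.47,.328,.13,163.5)"
```

```text
t 0.7 pos [ 0.1605 -0.6041  0.1872] yaw 14.88 tilt [-0.     -0.0001] F [ 0.33 -0.49  0.22] j [ 1.21  0.43  0.03  1.57 -0.01  1.13 -0.08]
delta [0.3437, -0.244, -0.0128] [0.0, 0.0001, -1.1365]
t 0.7 pos [ 0.1605 -0.6041  0.1872] yaw 14.88 tilt [-0.     -0.0001] F [ 0.33 -0.49  0.22] j [ 1.21  0.43  0.03  1.57 -0.01  1.13 -0.08]
delta [0.5385, -0.8213, 0.0572] [-0.0, 0.0001, -2.5939]
```

Emit:
jog_arm --motion '[[[0.344,-0.244,-0.013,0,0,-1.136,-1],[0.344,-0.244,-0.013,0,0,-1.136,-1],[0.344,-0.244,-0.013,0,0,-1.136,-1],[0.344,-0.244,-0.013,0,0,-1.136,-1],[0.344,-0.244,-0.013,0,0,-1.136,-1],[0.344,-0.244,-0.013,0,0,-1.136,-1],[0.344,-0.244,-0.013,0,0,-1.136,-1],[0.344,-0.244,-0.013,0,0,-1.136,-1],[0.344,-0.244,-0.013,0,0,-1.136,-1],[0.344,-0.244,-0.013,0,0,-1.136,-1]]]'

```text
clock: 1.53
position: [0.4278, -0.2824, 0.2005]
ee_rot: [2.399, 2.027, -0.0]
force: [1.0, -1.7, 0.4]
width: 1.0
gripper_force: 0.0
```

```bash
python3 -c "
from h import *
delta(.47,.328,.13,163.5)"
```

```text
t 1.5333 pos [ 0.4278 -0.2824  0.2005] yaw 80.41 tilt [ 0.0005 -0.0006] F [ 0.99 -1.68  0.39] j [ 0.78  0.27 -0.38  1.8   0.11  1.09  0.2 ]
delta [0.6089, -0.0602, 0.0701] [0.0001, 0.0008, -1.4503]
```

Emit:
jog_arm --motion '[[[0.305,-0.03,0.0,0,0,-0.7,-1],[0.305,-0.03,0.0,0,0,-0.7,-1],[0.305,-0.03,0.0,0,0,-0.7,-1],[0.305,-0.03,0.0,0,0,-0.7,-1],[0.305,-0.03,0.0,0,0,-0.7,-1],[0.305,-0.03,0.0,0,0,-0.7,-1],[0.305,-0.03,0.0,0,0,-0.7,-1],[0.609,-0.06,0.07,0,0,-1.45,-1],[0.609,-0.06,0.07,0,0,-1.45,-1],[0.609,-0.06,0.07,0,0,-1.45,-1]]]'

```text
clock: 2.37
position: [0.4589, 0.1305, 0.1735]
ee_rot: [1.026, 2.968, 0.001]
force: [1.4, -1.1, 0.1]
width: 0.999
gripper_force: 0.0
```

```bash
python3 -c "
from h import *
delta(.47,.328,.13,163.5)"
```

```text
t 2.3667 pos [0.4589 0.1305 0.1735] yaw 141.87 tilt [ 0.0016 -0.0001] F [ 1.45 -1.13  0.11] j [ 0.25  0.31 -0.79  1.89  0.25  1.04  0.26]
delta [0.1132, 0.1622, 0.0435] [0.0006, 0.0015, -0.3774]
```

Emit:
jog_arm --motion '[[[0.113,0.162,0.043,0,0,-0.377,-1],[0.113,0.162,0.043,0,0,-0.377,-1],[0.113,0.162,0.043,0,0,-0.377,-1],[0.113,0.162,0.043,0,0,-0.377,-1],[0.113,0.162,0.043,0,0,-0.377,-1],[0.113,0.162,0.043,0,0,-0.377,-1],[0.113,0.162,0.043,0,0,-0.377,-1],[0.113,0.162,0.043,0,0,-0.377,-1]]]'

```text
clock: 3.03
position: [0.471, 0.3252, 0.1301]
ee_rot: [-0.46, -3.108, 0.002]
force: [-0.1, 0.5, 0.1]
width: 0.997
gripper_force: 0.0
```

```bash
python3 -c "
from h import *
delta(.4702,.328,.032,163.5)"
```

```text
t 3.0333 pos [0.471  0.3252 0.1301] yaw 163.17 tilt [-0.0003 -0.001 ] F [-0.06  0.51  0.08] j [-0.13  0.54 -0.82  1.73  0.44  1.07  0.18]
delta [0.0015, 0.0025, 0.0981] [-0.001, -0.0, -0.0058]
```

Emit:
jog_arm --motion '[[[0.0015,0.0025,0.03,0,0,-0.006,-1],[0.0015,0.0025,0.055,0,0,-0.006,-1],[0.0015,0.0025,0.075,0,0,-0.006,-1],[0.0015,0.0025,0.09,0,0,-0.006,-1],[0.0015,0.0025,0.098,0,0,-0.006,-1],[0.0015,0.0025,0.098,0,0,-0.006,-1]]]'

```text
clock: 3.53
position: [0.4704, 0.3261, 0.0312]
ee_rot: [-0.454, -3.108, 0.004]
force: [-0.5, -0.0, -0.0]
width: 0.999
gripper_force: 0.0
```

Emit:
jog_arm --force 20 --motion '[[[0,0,0,0,0,0,0.0],[0,0,0,0,0,0,0.6],[0,0,0,0,0,0,0.6],[0,0,0,0,0,0,0.6],[0,0,0,0,0,0,0.6],[0,0,0,0,0,0,0.6]]]'

```text
clock: 4.03
position: [0.4704, 0.3287, 0.0327]
ee_rot: [0.451, 3.109, 0.001]
force: [0.8, -0.0, -0.1]
width: 0.612
gripper_force: 0.0
```

```bash
python3 -c "
from h import *
print(observe()['width']*92,observe()['gripper_force'])
delta(.4702,.328,.16,163.5)"
```

```text
56.264493364339245 0.0
t 4.0333 pos [0.4704 0.3287 0.0327] yaw 163.51 tilt [0.0005 0.0003] F [ 0.79 -0.03 -0.14] j [-0.19  0.65 -0.74  1.82  0.55  0.89  0.09]
delta [-0.0001, -0.0007, -0.1273] [0.0004, 0.0004, 0.0001]
```

Emit:
jog_arm --motion '[[[0,0,0,0,0,0,0.6],[0,0,0,0,0,0,0.6]]]'

```text
clock: 4.2
position: [0.4703, 0.3286, 0.0324]
ee_rot: [0.451, 3.109, -0.0]
force: [-1.3, 0.4, 1.2]
width: 0.465
gripper_force: 0.0
```

```bash
python3 -c "
from h import *
print(observe()['width']*92,observe()['gripper_force'])
a=get_image('scene')[:,:,::-1][120:280,140:340];cv2.imwrite('pics/g.png',cv2.resize(a,None,fx=3.7,fy=3.7))"
```

```text
42.741174067547995 0.0
```

View pics/g.png

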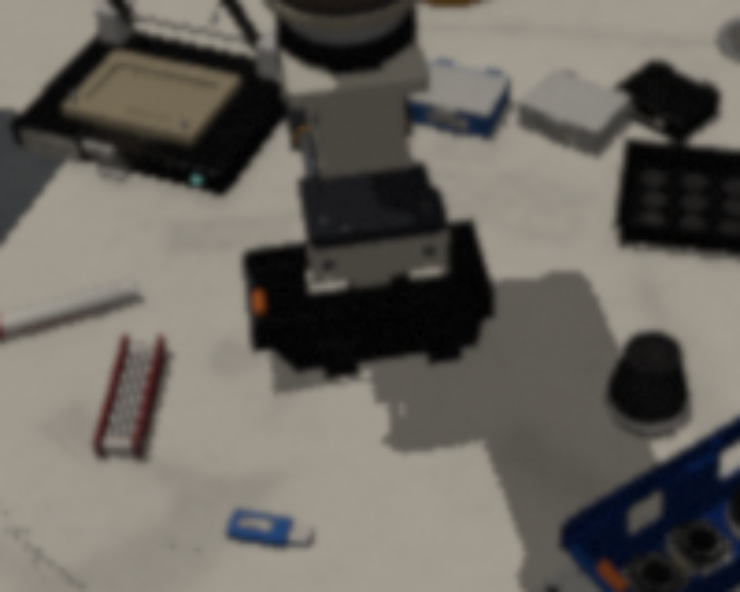

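The gripper is over the black tote, but no finger shows on its near side, and the fingers are closing without contact. I'll check where the TCP and the tote rims should project.

```bash
python3 -c "
from h import *
o=observe(); A=R.from_rotvec(o['ee_rot']);p=o['position']
for q in ([0,0,0],[0,.021,0],[0,-.021,0],[0,.034,0],[0,-.034,0],[0,0,-.066],[0,.095,-.066],[0,-.095,-.066],[.037,0,-.066]):
    u=proj('scene',[p+A.apply(q)])[0]; print(q,u.round(1),((u-[140,120])*3.7).round())
pose=[.4702,.3279,-.2889]
print(((proj('scene',place(pose,[[.075,.034,.062],[.075,-.034,.062],[-.075,.034,.062],[-.075,-.034,.062],[0,-.034,.062],[0,.034,.062]]))-[140,120])*3.7).round())
print(o['joint_efforts'].round(1))
m=silhouettes('empty_tote','scene')
print(o['width'],o['gripper_force'])
"
```

```text
[0, 0, 0] [239.5 201.9] [368. 303.]
[0, 0.021, 0] [238.3 195.7] [364. 280.]
[0, -0.021, 0] [240.8 208.2] [373. 326.]
[0, 0.034, 0] [237.6 192. ] [361. 266.]
[0, -0.034, 0] [241.6 212.3] [376. 341.]
[0, 0, -0.066] [237.9 180.9] [362. 225.]
[0, 0.095, -0.066] [232.5 154.9] [342. 129.]
[0, -0.095, -0.066] [244.3 211.6] [386. 339.]
[0.037, 0, -0.066] [221.3 183.2] [301. 234.]
[[474. 218.]
 [496. 291.]
 [241. 249.]
 [249. 326.]
 [374. 308.]
 [359. 233.]]
[  0.  -66.  -13.1 -23.   -0.    0.    0. ]
0.42533301356077247 0.0
```

```bash
python3 -c "
from h import *
a=get_image('scene')[:,:,::-1][165:245,190:290];b=get_image('top')[:,:,::-1][140:240,200:300]
g=lambda i,f:cv2.resize((255*(i/255.)**.45).astype('uint8'),None,fx=f,fy=f,interpolation=cv2.INTER_CUBIC)
A=g(a,4);B=g(b,4);A=cv2.copyMakeBorder(A,0,B.shape[0]-A.shape[0],0,0,0);cv2.imwrite('pics/g2.png',np.hstack([A,B]))
print(observe()['width'])"
```

```text
0.2932992614164706
```

View pics/g2.png

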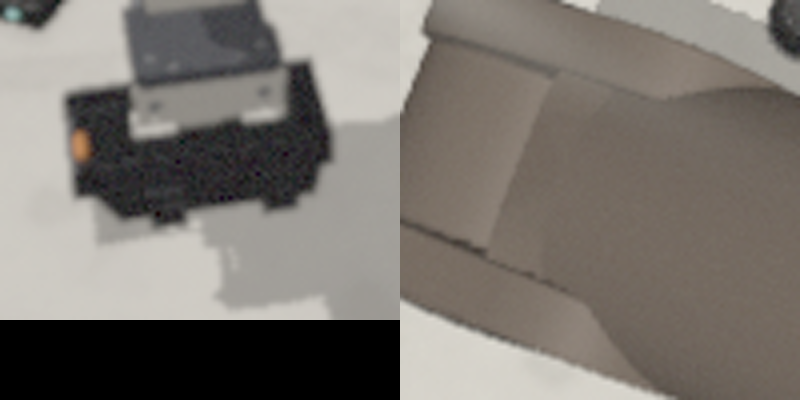

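Emit:
jog_arm --motion '[[[0,0,-0.04,0,0,0,-1],[0,0,-0.08,0,0,0,-1],[0,0,-0.11,0,0,0,-1],[0,0,-0.11,0,0,0,-1],[0,0,-0.11,0,0,0,-1]]]'

```text
clock: 4.82
position: [0.4712, 0.3295, 0.1443]
ee_rot: [0.451, 3.106, 0.004]
force: [-0.2, 0.2, -0.7]
width: 0.61
gripper_force: 0.0
```

```bash
python3 -c "
from h import *
b=get_image('scene')[:,:,::-1][100:245,170:315]
o=observe(); A=R.from_rotvec(o['ee_rot']);p=o['position'];w=o['width']*.046;print(o['width'],p)
i=cv2.resize((255*(b/255.)**.6).astype('uint8'),None,fx=4,fy=4,interpolation=cv2.INTER_CUBIC)
for q,c in (([0,0,0],(0,0,255)),([0,w,0],(0,255,0)),([0,-w,0],(255,0,0))):
    u=(proj('scene',[p+A.apply(q)])[0]-[170,100])*4; cv2.circle(i,(int(u[0]),int(u[1])),3,c,-1)
cv2.imwrite('pics/g3.png',i)"
```

```text
0.6560508167306003 [0.47048461 0.32844921 0.1426405 ]
```

View pics/g3.png

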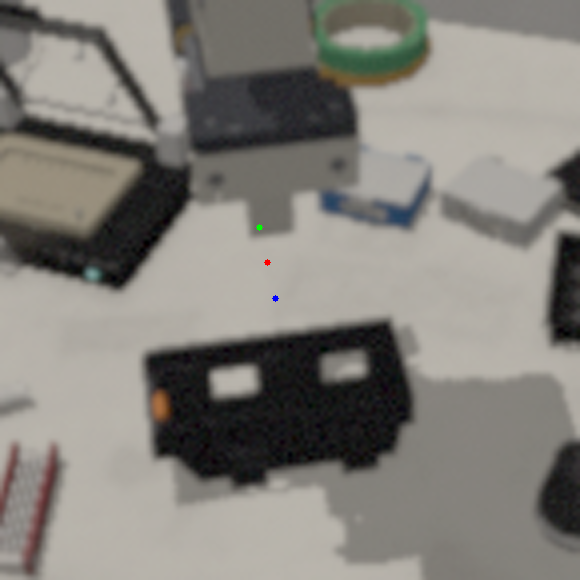

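The near fingertip shows at crop (271,235). From the reported pose it should be near (275,298). So either the fingers sit about 45 mm higher than reported, or there is a horizontal offset as well. I'll fit the offset from the visible gripper corners, then check it against forces.

```bash
python3 -c "
from h import *
o=observe(); A=R.from_rotvec(o['ee_rot']);p=np.array([.4705,.3285,.1427]);w=.62*.046
px=np.array([[195,207],[357,188],[250,237],[293,233]])/4.+[170,100]
for back_ in (.095,.08,.065):
  P=np.array([[.0375,-back_,-.066],[-.0375,-back_,-.066],[.0095,-w-.019,0],[-.0095,-w-.019,0]])
  P2=P
  print(back_,((proj('scene',p+A.apply(P))-[170,100])*4).round().tolist())
  r=lambda d:(proj('scene',p+d[:3]+A.apply(P))-px).ravel()
  f=least_squares(r,np.zeros(3)); print(f.x.round(4),f.fun.round(1))
print(A.as_matrix().round(3).tolist())
# gripper in top view
m=silhouettes('empty_tote','scene'); print([(d['p'],d['pixel']) for d in m][:1])
"
```

```text
0.095 [[205.0, 292.0], [367.0, 271.0], [261.0, 323.0], [298.0, 318.0]]
[0.0145 0.0398 0.0188] [ 0.6 -1.  -0.5 -1.2  0.8  1.3 -0.9  1.2]
0.08 [[201.0, 271.0], [361.0, 251.0], [261.0, 323.0], [298.0, 318.0]]
[ 0.0287  0.0732 -0.0154] [ 1.6 -2.9 -2.5 -2.7  1.6  3.1 -0.7  3. ]
0.065 [[198.0, 251.0], [355.0, 231.0], [261.0, 323.0], [298.0, 318.0]]
[ 0.0514  0.1277 -0.0671] [ 3.1 -4.3 -4.9 -3.6  2.4  4.3 -0.6  4.3]
[[-0.959, 0.284, 0.001], [0.284, 0.959, 0.0], [-0.001, 0.0, -1.0]]
[(0.74, [238.0, 202.8])]
```

```bash
python3 -c "
from h import *
delta(.43,.02,.2,163.5)"
```

```text
t 4.9167 pos [0.4701 0.328  0.1417] yaw 163.49 tilt [-0.0004 -0.001 ] F [-0.5  -1.09 -0.03] j [-0.13  0.53 -0.83  1.71  0.43  1.1   0.19]
delta [-0.0491, -0.3067, -0.058] [-0.001, -0.0001, -0.0001]
```

Emit:
jog_arm --motion '[[[-0.049,-0.307,-0.058,0,0,0,-1],[-0.049,-0.307,-0.058,0,0,0,-1],[-0.049,-0.307,-0.058,0,0,0,-1],[-0.049,-0.307,-0.058,0,0,0,-1],[-0.049,-0.307,-0.058,0,0,0,-1],[-0.049,-0.307,-0.058,0,0,0,-1],[-0.049,-0.307,-0.058,0,0,0,-1],[-0.049,-0.307,-0.058,0,0,0,-1],[-0.049,-0.307,-0.058,0,0,0,-1],[-0.049,-0.307,-0.058,0,0,0,-1]]]'

```text
clock: 5.75
position: [0.4294, 0.0184, 0.1995]
ee_rot: [-0.457, -3.107, 0.001]
force: [0.4, 0.7, 0.9]
width: 0.999
gripper_force: 0.0
```

```bash
python3 -c "
from h import *
o=observe(); A=R.from_rotvec(o['ee_rot']);p=o['position'];w=o['width']*.046;print(o['width'],p,o['joints'].round(3).tolist())
P=np.array([[.0375,-.095,-.066],[-.0375,-.095,-.066],[.0095,-w-.019,0],[-.0095,-w-.019,0]])
I=[]
for c in('scene','top'):
  u=proj(c,p+A.apply(P)); b=get_image(c)[:,:,::-1]; m=u.mean(0)
  x0=int(np.clip(m[0]-50,0,512-100));y0=int(np.clip(m[1]-80,0,384-140))
  i=cv2.resize((255*(b[y0:y0+140,x0:x0+100]/255.)**.6).astype('uint8'),None,fx=4,fy=4,interpolation=cv2.INTER_CUBIC)
  for k in (u-[x0,y0])*4: cv2.circle(i,(int(k[0]),int(k[1])),3,(0,0,255),-1)
  print(c,x0,y0,u.round(1).tolist()); I.append(i)
cv2.imwrite('pics/g4.png',np.hstack(I))"
```

```text
0.9992275751943288 [0.42935312 0.01837935 0.19948383] [0.62, 0.212, -0.9, 1.945, 0.189, 1.072, 0.918]
scene 263 221 [[287.4, 303.7], [350.5, 293.0], [301.2, 305.6], [315.0, 303.3]]
top 403 145 [[464.4, 249.4], [475.7, 208.3], [434.9, 227.3], [437.5, 217.9]]
```

View pics/g4.png

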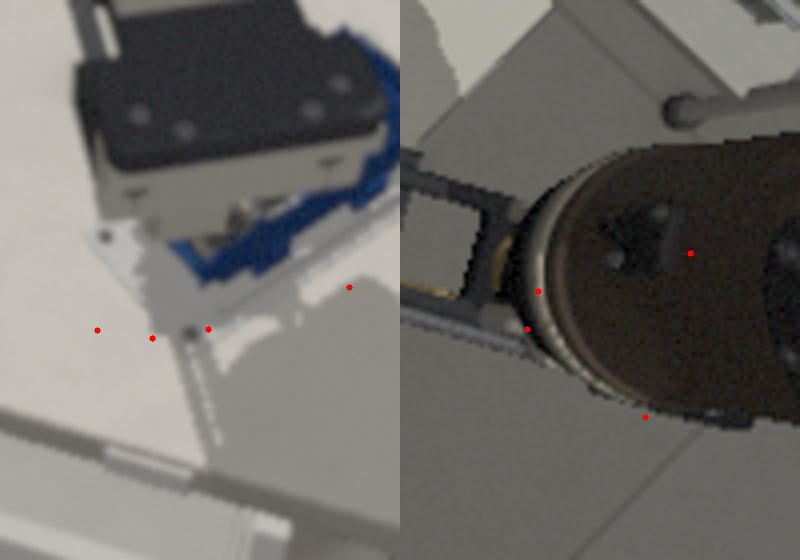

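The scene crop shows the gripper body's near edge from (97,215) to (365,180). The reported pose predicts (97,330) to (350,287), so the gripper looks both higher and nearer. I'll fit one constant world offset over both poses.

```bash
python3 -c "
from h import *
o=observe(); A=R.from_rotvec(o['ee_rot'])
p1=np.array([.4705,.3285,.1427]);p2=np.array([.4294,.0184,.1995])
px1=np.array([[195,207],[357,188],[250,237],[293,233]])/4.+[170,100]
px2=np.array([[97,215],[365,180],[153,240],[205,233]])/4.+[263,221]
def mk(w,b,h):return np.array([[.0375,-b,-h],[-.0375,-b,-h],[.0095,-w-.019,0],[-.0095,-w-.019,0]])
def r(d,sel=slice(0,4)):
  return np.r_[(proj('scene',p1+d[:3]+A.apply(mk(.62*.046,d[3],.066)))-px1)[sel].ravel(),(proj('scene',p2+d[:3]+A.apply(mk(.046,d[3],.066)))-px2)[sel].ravel()]
f=least_squares(r,[0,0,.04,.095]);print(f.x.round(4),f.fun.reshape(-1,2).round(1).tolist())
g=least_squares(lambda d:r(np.r_[d,.095]),[0,0,.04]);print(g.x.round(4),g.fun.reshape(-1,2).round(1).tolist())
g=least_squares(lambda d:r(np.r_[d,.095],slice(0,2)),[0,0,.04]);print(g.x.round(4),g.fun.reshape(-1,2).round(1).tolist())
g=least_squares(lambda d:r(np.r_[0,0,d,.095]),[.04]);print(g.x.round(4),g.fun.reshape(-1,2).round(1).tolist())
"
```

```text
[0.002  0.0097 0.0448 0.0977] [[-0.6, -0.7], [1.0, -1.1], [0.3, 1.5], [-0.9, 1.2], [-0.3, 1.6], [-0.3, -0.7], [-0.4, -0.4], [1.2, -1.1]]
[0.0016 0.0083 0.0447] [[-0.6, -1.1], [0.9, -1.5], [0.5, 1.9], [-0.8, 1.7], [-0.5, 0.7], [-0.7, -1.6], [-0.1, 0.6], [1.5, -0.1]]
[0.0028 0.009  0.0418] [[-0.1, -0.1], [1.3, -0.6], [-0.0, 1.3], [-0.7, -0.9]]
[0.0537] [[-0.2, -2.3], [2.1, -2.9], [1.1, 1.0], [0.0, 0.7], [2.4, 2.5], [4.1, -0.2], [2.7, 2.3], [4.7, 1.5]]
```

The fit puts the real tool about 45 mm above the reported z, plus roughly +9 mm in y and +2 mm in x. That explains the missed grasp, since the fingers closed above the rims. I'll go back with this correction and feel downwards.

```bash
python3 -c "
from h import *
delta(.468,.320,.05,163.5)"
```

```text
t 5.85 pos [0.4296 0.021  0.1997] yaw 163.54 tilt [-0.0013  0.0006] F [-0.24  0.25 -0.05] j [ 0.62  0.21 -0.9   1.94  0.19  1.07  0.92]
delta [0.0477, 0.2976, 0.1498] [0.0002, -0.0014, 0.0007]
```

Emit:
jog_arm --motion '[[[0.048,0.297,0.06,0,0,0,-1],[0.048,0.297,0.06,0,0,0,-1],[0.048,0.297,0.06,0,0,0,-1],[0.048,0.297,0.06,0,0,0,-1],[0.048,0.297,0.06,0,0,0,-1],[0.048,0.297,0.06,0,0,0,-1],[0.048,0.297,0.06,0,0,0,-1],[0.048,0.297,0.1,0,0,0,-1],[0.048,0.297,0.13,0,0,0,-1],[0.048,0.297,0.15,0,0,0,-1]]]'

```text
clock: 6.68
position: [0.4649, 0.3215, 0.0462]
ee_rot: [-0.441, -3.106, 0.002]
force: [0.1, -0.7, -0.3]
width: 1.005
gripper_force: 0.0
```

Emit:
jog_arm --motion '[[[0,0,0.01,0,0,0,-1],[0,0,0.018,0,0,0,-1],[0,0,0.025,0,0,0,-1],[0,0,0.03,0,0,0,-1],[0,0,0.033,0,0,0,-1],[0,0,0.036,0,0,0,-1]]]'

```text
clock: 7.18
position: [0.469, 0.319, 0.015]
ee_rot: [0.451, 3.108, 0.001]
force: [0.5, 0.4, 0.8]
width: 1.001
gripper_force: 0.0
```

```bash
python3 -c "
from h import *
delta(.468,.320,-.014,163.5)"
```

```text
t 7.1833 pos [0.469 0.319 0.015] yaw 163.48 tilt [0.0013 0.0007] F [0.53 0.44 0.81] j [-0.18  0.66 -0.75  1.85  0.59  0.86  0.06]
delta [0.0013, 0.0007, 0.029] [0.0011, 0.001, -0.0004]
```

Emit:
jog_arm --motion '[[[0,0,0.003,0,0,0,-1],[0,0,0.006,0,0,0,-1],[0,0,0.009,0,0,0,-1],[0,0,0.012,0,0,0,-1]]]'

```text
clock: 7.52
position: [0.4686, 0.3187, 0.0023]
ee_rot: [0.451, 3.109, 0.0]
force: [0.3, 0.5, 0.3]
width: 1.0
gripper_force: 0.0
```

```bash
python3 -c "
from h import *
delta(.468,.320,-.014,163.5)
b=get_image('scene')[:,:,::-1][150:250,180:300]
cv2.imwrite('pics/g5.png',cv2.resize((255*(b/255.)**.45).astype('uint8'),None,fx=5,fy=5,interpolation=cv2.INTER_CUBIC))"
```

```text
t 7.5167 pos [0.4686 0.3187 0.0023] yaw 163.49 tilt [0.0004 0.0001] F [0.31 0.51 0.26] j [-0.19  0.68 -0.73  1.86  0.6   0.84  0.05]
delta [0.0009, 0.0011, 0.0163] [0.0003, 0.0004, -0.0001]
```

View pics/g5.png

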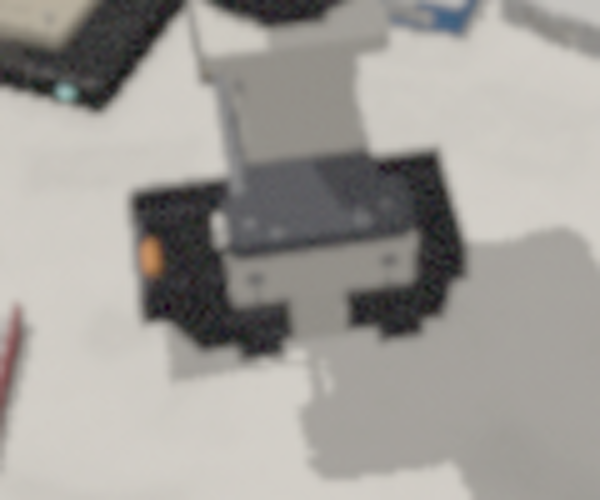

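Now the near finger stands outside the near wall of the black tote, with its tip at crop (320,335), so the fingers straddle it. The z offset is confirmed.

Emit:
jog_arm --force 20 --motion '[[[0.001,0.001,0.005,0,0,0,-1],[0.001,0.001,0.01,0,0,0,-1],[0.001,0.001,0.015,0,0,0,-1],[0.001,0.001,0.015,0,0,0,0.6],[0.001,0.001,0.015,0,0,0,0.6],[0.001,0.001,0.015,0,0,0,0.6],[0.001,0.001,0.015,0,0,0,0.6],[0.001,0.001,0.015,0,0,0,0.6],[0.001,0.001,0.015,0,0,0,0.6],[0.001,0.001,0.015,0,0,0,0.6]]]'

```text
clock: 8.4
position: [0.4678, 0.3202, -0.0124]
ee_rot: [0.451, 3.109, 0.001]
force: [-0.2, 2.2, 0.4]
width: 0.739
gripper_force: 20.0
```

```bash
python3 -c "
from h import *
o=observe();print(o['width']*92,o['gripper_force'])
delta(.468,.320,-.014,163.5)
print(np.round(orange(get_image('scene'),[195,225,185,220]),1),proj('scene',place([.4702,.3279,-.2889],[[-.067,0,.05]])))"
```

```text
67.96990627991558 19.998122700490057
t 8.4 pos [ 0.4678  0.3202 -0.0124] yaw 163.51 tilt [0.0003 0.0004] F [-0.15  2.17  0.43] j [-0.2   0.7  -0.72  1.87  0.62  0.81  0.03]
delta [-0.0002, -0.0001, 0.0016] [0.0004, 0.0002, 0.0001]
[209.8 203.2  18. ] [[210.23652939 200.69703186]]
```

Emit:
jog_arm --force 40 --motion '[[[0,0,0,0,0,0,0.6],[0,0,0,0,0,0,0.6],[0,0,-0.01,0,0,0,0.6],[0,0,-0.03,0,0,0,0.6],[0,0,-0.06,0,0,0,0.6],[0,0,-0.09,0,0,0,0.6],[0,0,-0.12,0,0,0,0.6],[0,0,-0.14,0,0,0,0.6],[0,0,-0.15,0,0,0,0.6],[0,0,-0.15,0,0,0,0.6]]]'

```text
clock: 9.28
position: [0.4684, 0.3205, 0.1396]
ee_rot: [0.451, 3.107, 0.003]
force: [0.3, 0.4, -3.9]
width: 0.738
gripper_force: 40.0
```

```bash
python3 -c "
from h import *
o=observe();print(o['width']*92,o['gripper_force'],o['ft_torque'])
delta(.544,.078,.14,7.42)
im=get_image('scene');t=place([.4678+.002,.3202+.004,-.2889],[[-.067,0,.05+.15]]);q=proj('scene',t)[0].astype(int)
print(q,np.round(orange(im,[q[0]-15,q[0]+15,q[1]-15,q[1]+15]),1))"
```

```text
67.92122727585422 39.9962704628706 [ 0.11792622 -0.20778407  0.03908417]
t 9.2833 pos [0.4684 0.3205 0.1396] yaw 163.49 tilt [0.0027 0.0014] F [ 0.29  0.4  -3.91] j [-0.11  0.53 -0.85  1.73  0.44  1.08  0.19]
delta [-0.1414, -0.211, -0.0006] [0.0036, -0.0022, 2.7239]
[202 149] [201.3 149.7  13. ]
```

Emit:
jog_arm --motion '[[[-0.014,-0.021,0,0,0,0.12,0.6],[-0.028,-0.042,0,0,0,0.24,0.6],[-0.042,-0.063,0,0,0,0.36,0.6],[-0.056,-0.084,0,0,0,0.48,0.6],[-0.07,-0.105,0,0,0,0.6,0.6],[-0.084,-0.126,0,0,0,0.72,0.6],[-0.098,-0.147,0,0,0,0.84,0.6],[-0.112,-0.168,0,0,0,0.96,0.6],[-0.126,-0.189,0,0,0,1.08,0.6],[-0.141,-0.211,0,0,0,1.2,0.6]]]'

```text
clock: 10.17
position: [0.5416, 0.0759, 0.1353]
ee_rot: [-2.133, -2.304, 0.005]
force: [-0.3, 1.2, -3.8]
width: 0.732
gripper_force: 40.0
```

Emit:
jog_arm --motion '[[[0,0,0,0,0,0.12,0.6],[0,0,0,0,0,0.24,0.6],[0,0,0,0,0,0.36,0.6],[0,0,0,0,0,0.48,0.6],[0,0,0,0,0,0.6,0.6],[0,0,0,0,0,0.72,0.6],[0,0,0,0,0,0.84,0.6],[0,0,0,0,0,0.96,0.6],[0,0,0,0,0,1.08,0.6],[0,0,0,0,0,1.2,0.6]]]'

```text
clock: 11.0
position: [0.5414, 0.0769, 0.1351]
ee_rot: [3.063, 0.697, -0.006]
force: [-0.1, -0.1, -2.8]
width: 0.738
gripper_force: 40.0
```

```bash
python3 -c "
from h import *
delta(.544,.078,.14,7.42)"
```

```text
t 11.0 pos [0.5414 0.0769 0.1351] yaw 25.64 tilt [-0.0039 -0.0014] F [-0.07 -0.09 -2.79] j [-0.04  0.38 -0.26  1.81  0.12  0.97 -1.48]
delta [0.0028, 0.0001, -0.0049] [0.0002, 0.0042, 0.3181]
```

Emit:
jog_arm --motion '[[[0.001,0,-0.002,0,0,0.12,0.6],[0.002,0,-0.004,0,0.002,0.24,0.6],[0.003,0,-0.005,0,0.004,0.318,0.6],[0.003,0,-0.005,0,0.004,0.318,0.6],[0.003,0,-0.005,0,0.004,0.318,0.6]]]'

```text
clock: 11.42
position: [0.5445, 0.0785, 0.1407]
ee_rot: [3.134, 0.217, 0.001]
force: [-0.4, -0.0, -2.1]
width: 0.739
gripper_force: 40.0
```

```bash
python3 -c "
from h import *
delta(.544,.078,.14,7.42)
o=observe();p=o['position'];pose=[p[0]+.002,p[1]+.005,np.radians(187.42)]
for c in('scene','top'):
  im=get_image(c);cv2.imwrite(f'pics/h_{c}.png',im[:,:,::-1])
  m=silhouettes('empty_tote',c)
  for d in m[:2]:
    ys,xs=np.where(d['mask']);print(c,d['p'],d['pixel'],len(xs),xs.min(),xs.max(),ys.min(),ys.max())
  z=p[2]+.045-.031
  C=[[a,b,.062+z] for a in(.075,-.075) for b in(.034,-.034)]+[[-.067,0,.05+z],[-.075,-.034,.046+z]]
  print(proj(c,place(pose,C)).round(1).tolist())
  h=cv2.cvtColor(im,cv2.COLOR_RGB2HSV);ys,xs=np.where((h[...,0]<16)&(h[...,1]>130)&(h[...,2]>70));k=(xs>270)&(xs<460)&(ys>60)&(ys<320);print(list(zip(xs[k],ys[k])))
"
```

```text
t 11.4167 pos [0.5445 0.0785 0.1407] yaw 7.93 tilt [ 0.0009 -0.    ] F [-0.43 -0.01 -2.06] j [-0.09  0.37 -0.2   1.81  0.09  0.97 -1.76]
delta [-0.0006, 0.0004, 0.0007] [0.0002, -0.0009, 0.009]
scene 0.72 [320.0, 221.4] 2423 289 363 182 253
[[316.4, 235.0], [288.8, 208.2], [385.8, 194.7], [356.3, 172.8], [366.0, 190.3], [354.8, 179.5]]
[(np.int64(303), np.int64(271)), (np.int64(304), np.int64(271)), (np.int64(302), np.int64(272)), (np.int64(303), np.int64(272)), (np.int64(304), np.int64(272)), (np.int64(305), np.int64(272)), (np.int64(302), np.int64(273)), (np.int64(303), np.int64(273)), (np.int64(304), np.int64(273)), (np.int64(305), np.int64(273)), (np.int64(302), np.int64(274)), (np.int64(303), np.int64(274)), (np.int64(304), np.int64(274)), (np.int64(305), np.int64(274)), (np.int64(306), np.int64(274)), (np.int64(303), np.int64(275)), (np.int64(304), np.int64(275)), (np.int64(305), np.int64(275)), (np.int64(306), np.int64(275)), (np.int64(307), np.int64(275)), (np.int64(304), np.int64(276)), (np.int64(305), np.int64(276)), (np.int64(306), np.int64(276)), (np.int64(307), np.int64(
[... 3727 characters left out ...]
.int64(363), np.int64(119)), (np.int64(364), np.int64(119)), (np.int64(365), np.int64(119)), (np.int64(366), np.int64(119)), (np.int64(367), np.int64(119)), (np.int64(368), np.int64(119)), (np.int64(369), np.int64(119)), (np.int64(365), np.int64(120)), (np.int64(366), np.int64(120)), (np.int64(352), np.int64(185)), (np.int64(353), np.int64(185)), (np.int64(354), np.int64(185)), (np.int64(355), np.int64(185)), (np.int64(356), np.int64(185)), (np.int64(357), np.int64(185)), (np.int64(352), np.int64(186)), (np.int64(353), np.int64(186)), (np.int64(354), np.int64(186)), (np.int64(355), np.int64(186)), (np.int64(356), np.int64(186)), (np.int64(357), np.int64(186)), (np.int64(352), np.int64(187))]
```

```bash
python3 -c "
from h import *
im=cv2.imread('pics/top0.png')[:,:,::-1].astype(float)
bl=im[...,2]-im[...,0]
pts=[]
for v in range(132,182):
  r=bl[v,340:385]; i=np.where(r>25)[0].max(); a,b=r[i],r[i+1]; t=(a-25)/(a-b); pts.append((340+i+t,v))
pts=np.array(pts)
W=np.array([back('top',q,.065) for q in pts])
for _ in range(4):
  k=np.polyfit(W[:,0],W[:,1],1); e=W[:,1]-np.polyval(k,W[:,0]); W=W[abs(e)<max(.0012,1.5*e.std())]
a=np.arctan(k[0]); print('yaw',np.degrees(a),len(W),e.std())
# lateral: line is y=-34 in blue frame
P=np.array([.5587,.0848]); L=np.array([.5587,np.polyval(k,.5587)]); print('lateral of edge from fit origin',(L-P)@[-np.sin(a),np.cos(a)])
def cat(f,box):
  i=cv2.imread(f)[:,:,::-1].astype(float); x0,x1,y0,y1=box; s=i[y0:y1,x0:x1]; w=np.clip(s[...,0]-s[...,2]-35,0,None)*(s[...,0]>1.4*s[...,2]+10); Y,X=np.mgrid[y0:y1,x0:x1]; return np.array([(w*X).sum(),(w*Y).sum()])/w.sum(),w.sum()
b0=cat('pics/top0.png',(347,364,180,192)); b1=cat('pics/h_top.png',(347,364,180,192)); k1=cat('pics/h_top.png',(357,375,113,125)); print(b0,b1,k1)
B=back('top',b0[0],.054); K=back('top',k1[0],.051+.1407+.045-.031)
for ang in (np.radians(7.42),a):
  R2=np.array([[np.cos(ang),np.sin(ang)],[-np.sin(ang),np.cos(ang)]])
  print('catch blue in fit frame',R2@(B[:2]-P),'black catch in it',R2@(K[:2]-P))
print('tcp in it',R2@(np.array([.5445,.0785])-P))
b=(proj('top',[[.5587+.067,.0848,.2]]));
"
```

```text
Traceback (most recent call last):
ValueError: zero-size array to reduction operation maximum which has no identity
```

```bash
python3 -c "
from h import *
im=cv2.imread('pics/top0.png')[:,:,::-1].astype(float)
rd=im[...,0]; print(rd[150,335:385].astype(int).tolist())
pts=[]
for v in range(130,184):
  r=rd[v,:]; i=384
  while r[i]>65 and i>345:i-=1
  t=(65-r[i])/(r[i+1]-r[i]); pts.append((i+t,v))
pts=np.array(pts)
W=np.array([back('top',q,.065) for q in pts])
for _ in range(5):
  k=np.polyfit(W[:,0],W[:,1],1); e=W[:,1]-np.polyval(k,W[:,0]); W=W[abs(e)<max(.0012,1.5*e.std())]
a=np.arctan(k[0]); print('yaw',np.degrees(a),len(W),e.std())
P=np.array([.5587,.0848]); L=np.array([.5587,np.polyval(k,.5587)]); print('lateral of edge from fit origin',(L-P)@[-np.sin(a),np.cos(a)])
def cat(f,box):
  i=cv2.imread(f)[:,:,::-1].astype(float); x0,x1,y0,y1=box; s=i[y0:y1,x0:x1]; w=np.clip(s[...,0]-s[...,2]-25,0,None)*(s[...,0]>1.4*s[...,2]+10); Y,X=np.mgrid[y0:y1,x0:x1]; return np.array([(w*X).sum(),(w*Y).sum()])/w.sum(),w.sum()
b0=cat('pics/top0.png',(347,364,180,192)); b1=cat('pics/h_top.png',(347,364,180,192)); k1=cat('pics/h_top.png',(357,375,113,125)); kb=cat('pics/top0.png',(230,250,215,230)); print(b0,b1,k1)
B=back('top',b0[0],.054); K=back('top',k1[0],.051+.1407+.045-.031)
for ang in (np.radians(7.42),a):
  R2=np.array([[np.cos(ang),np.sin(ang)],[-np.sin(ang),np.cos(ang)]])
  print('catch blue in fit frame',R2@(B[:2]-P),'black catch in it',R2@(K[:2]-P),'tcp',R2@(np.array([.5445,.0785])-P))
"
```

```text
[14, 16, 19, 23, 22, 22, 24, 25, 33, 36, 41, 42, 35, 29, 26, 28, 27, 27, 26, 26, 23, 24, 26, 26, 26, 28, 30, 31, 31, 30, 38, 84, 131, 130, 132, 132, 133, 133, 132, 133, 132, 132, 132, 133, 134, 133, 133, 135, 132, 134]
yaw 7.690354678588565 54 0.00019268819829051985
lateral of edge from fit origin -0.032260858706863946
(array([354.68043478, 185.51195652]), np.float64(920.0)) (array([354.22118743, 185.55995343]), np.float64(859.0)) (array([365.6353167 , 119.30902111]), np.float64(521.0))
catch blue in fit frame [-0.06682959  0.0016777 ] black catch in it [ 0.05340697 -0.00052631] tcp [-0.01489468 -0.00441343]
catch blue in fit frame [-0.06682093  0.00199302] black catch in it [ 0.05340389 -0.00077831] tcp [-0.01491534 -0.0043431 ]
```

```bash
python3 -c "
from h import *
delta(.5445,.0817,.060,7.69)"
```

```text
t 11.6167 pos [0.5453 0.0787 0.1418] yaw 7.87 tilt [0.0027 0.0008] F [-0.04 -0.49 -2.95] j [-0.09  0.37 -0.2   1.8   0.09  0.97 -1.76]
delta [-0.0006, -0.003, 0.0818] [-0.0005, -0.0028, 0.0031]
```

Emit:
jog_arm --motion '[[[0,-0.001,0.02,0,0,0.003,0.6],[0,-0.002,0.04,0,-0.001,0.003,0.6],[0,-0.003,0.06,0,-0.002,0.003,0.6],[0,-0.003,0.075,0,-0.002,0.003,0.6],[0,-0.003,0.082,0,-0.002,0.003,0.6],[0,-0.003,0.082,0,-0.002,0.003,0.6],[0,-0.003,0.082,0,-0.002,0.003,0.6]]]'

```text
clock: 12.2
position: [0.5457, 0.0819, 0.0606]
ee_rot: [-3.134, -0.209, -0.003]
force: [0.7, 0.4, -2.7]
width: 0.739
gripper_force: 40.0
```

```bash
cat >> h.py <<'E'
def catw(i,box):
    i=i.astype(float); x0,x1,y0,y1=box; s=i[y0:y1,x0:x1]; w=np.clip(s[...,0]-s[...,2]-25,0,None)*(s[...,0]>1.4*s[...,2]+10)
    Y,X=np.mgrid[y0:y1,x0:x1]; return np.array([(w*X).sum(),(w*Y).sum()])/w.sum(),w.sum()
def lateral():
    P=np.array([.5587,.0848]); a=np.radians(7.69); R2=np.array([[np.cos(a),np.sin(a)],[-np.sin(a),np.cos(a)]])
    i=get_image("top"); o=observe(); sole=o["position"][2]+.0124
    q=proj("top",[[*(P+R2.T@[.0535,.0018]),sole+.051]])[0]; c,w=catw(i,(int(q[0])-9,int(q[0])+10,int(q[1])-7,int(q[1])+8))
    b,wb=catw(i,(347,364,180,192))
    print("black catch",(1e3*R2@(back("top",c,sole+.051)[:2]-P)).round(2),c.round(1),w,"blue",(1e3*R2@(back("top",b,.054)[:2]-P)).round(2),wb,"want (54,1.8)")
    print("tcp in blue",(1e3*R2@(o["position"][:2]-P)).round(2),"z",o["position"][2].round(4),"F blue",(R2@o["force"][:2]).round(2),o["force"][2].round(2),"T",o["ft_torque"].round(2))
E
python3 -c "
from h import *
lateral();delta(.5445,.0817,.060,7.69)"
```

```text
black catch [54.49  1.17] [354.6 128.1] 334.0 blue [nan nan] 0.0 want (54,1.8)
tcp in blue [-12.74  -1.02] z 0.0611 F blue [-0.88 -0.6 ] -3.36 T [ 0.03 -0.01  0.  ]
t 12.25 pos [0.5462 0.0821 0.0611] yaw 7.62 tilt [0.0029 0.0011] F [-0.8  -0.71 -3.36] j [-0.11  0.47 -0.19  1.89  0.12  0.8  -1.79]
delta [-0.0018, 0.0002, 0.0011] [-0.0007, -0.003, -0.0013]h.py:25: RuntimeWarning: invalid value encountered in divide
  Y,X=np.mgrid[y0:y1,x0:x1]; return np.array([(w*X).sum(),(w*Y).sum()])/w.sum(),w.sum()
```

Emit:
jog_arm --motion '[[[-0.001,-0.0005,0.003,0,-0.002,0,0.6],[-0.001,-0.0005,0.006,0,-0.002,0,0.6],[-0.001,-0.0005,0.009,0,-0.002,0,0.6],[-0.001,-0.0005,0.012,0,-0.002,0,0.6],[-0.001,-0.0005,0.015,0,-0.002,0,0.6],[-0.001,-0.0005,0.015,0,-0.002,0,0.6]]]'

```text
clock: 12.75
position: [0.5441, 0.0822, 0.0447]
ee_rot: [-3.134, -0.208, 0.002]
force: [-0.0, -0.1, -2.1]
width: 0.739
gripper_force: 40.0
```

```bash
python3 -W ignore -c "
from h import *
lateral();delta(.5445,.0817,.060,7.69)"
```

```text
black catch [53.14  2.3 ] [352.5 130.3] 260.0 blue [nan nan] 0.0 want (54,1.8)
tcp in blue [-14.64  -0.56] z 0.045 F blue [-0.18 -0.05] -2.68 T [ 0.01 -0.04  0.02]
t 12.8 pos [0.5443 0.0823 0.045 ] yaw 7.61 tilt [-0.0009  0.0004] F [-0.17 -0.08 -2.68] j [-0.11  0.49 -0.18  1.9   0.12  0.77 -1.8 ]
delta [0.0001, 0.0006, -0.015] [-0.0005, 0.0008, -0.0015]
```

Emit:
jog_arm --motion '[[[0,0,0.001,0,0,0,0.6],[0,0,0.002,0,0,0,0.6],[0,0,0.003,0,0,0,0.6],[0,0,0.004,0,0,0,0.6]]]'

```text
clock: 13.13
position: [0.5446, 0.0824, 0.0413]
ee_rot: [-3.134, -0.208, 0.0]
force: [-0.2, 0.5, -2.0]
width: 0.736
gripper_force: 40.0
```

Emit:
jog_arm --motion '[[[0,0,0.0005,0,0,0,0.6],[0,0,0.001,0,0,0,0.6],[0,0,0.0015,0,0,0,0.6]]]'

```text
clock: 13.38
position: [0.5446, 0.0824, 0.0398]
ee_rot: [-3.134, -0.208, 0.0]
force: [0.2, -0.2, -2.7]
width: 0.736
gripper_force: 40.0
```

Emit:
jog_arm --motion '[[[0,0,0.0005,0,0,0,0.6],[0,0,0.001,0,0,0,0.6],[0,0,0.0015,0,0,0,0.6]]]'

```text
clock: 13.63
position: [0.5446, 0.0824, 0.0384]
ee_rot: [-3.134, -0.208, -0.0]
force: [-1.1, -1.5, 5.6]
width: 0.737
gripper_force: 40.0
```

```bash
python3 -W ignore -c "
from h import *
lateral();delta(.5445,.0817,.060,7.69)"
```

```text
black catch [53.7   1.69] [352.1 130.7] 253.0 blue [nan nan] 0.0 want (54,1.8)
tcp in blue [-14.25  -0.53] z 0.0385 F blue [-1.19  0.14] -0.41 T [0.05 0.13 0.09]
t 13.6833 pos [0.5446 0.0824 0.0385] yaw 7.6 tilt [0.     0.0006] F [-1.2  -0.02 -0.41] j [-0.11  0.5  -0.18  1.91  0.13  0.75 -1.8 ]
delta [-0.0002, 0.0006, -0.0215] [-0.0006, -0.0001, -0.0016]
```

Emit:
jog_arm --motion '[[[0.0015,0,0,0,0,0,0.6],[0.003,0,0,0,0,0,0.6],[0.0045,0,0,0,0,0,0.6],[0.006,0,0,0,0,0,0.6],[0.007,0,0,0,0,0,0.6]]]'

```text
clock: 14.1
position: [0.5516, 0.0833, 0.0385]
ee_rot: [-3.134, -0.208, 0.001]
force: [-3.6, 0.6, 5.6]
width: 0.739
gripper_force: 40.0
```

```bash
cat >> h.py <<'E'
def st():
    o=observe(); a=np.radians(7.69); R2=np.array([[np.cos(a),np.sin(a)],[-np.sin(a),np.cos(a)]])
    i=get_image("scene"); b,w=catw(i,(288,335,255,290)); o=observe()
    P=back("scene",b,.054); print("blue catch(scene)",(1e3*R2@(P[:2]-[.5587,.0848])).round(1),b.round(1),w,"tcp",(1e3*R2@(o["position"][:2]-[.5587,.0848])).round(2),"z",o["position"][2].round(4),"F",(R2@o["force"][:2]).round(2),o["force"][2].round(2),"T",o["ft_torque"].round(2),"yaw",np.degrees(2*np.arctan2(o["ee_rot"][1],o["ee_rot"][0])).round(2),"t",o["clock"])
E
python3 -W ignore -c "
from h import *
st()
b,w=catw(cv2.imread('pics/scene0.png')[:,:,::-1],(288,335,255,290)); P=back('scene',b,.054); a=np.radians(7.69); print(b,w,np.array([[np.cos(a),np.sin(a)],[-np.sin(a),np.cos(a)]])@(P[:2]-[.5587,.0848]))"
```

```text
blue catch(scene) [nan nan] [nan nan] 0.0 tcp [-7.25 -0.5 ] z 0.0385 F [-3.04 -0.45] 3.43 T [ 0.03  0.55 -0.02] yaw -352.39 t 14.15
[304.88127854 274.93207763] 1752.0 [-6.84871737e-02  3.83911298e-05]
```

Emit:
jog_arm --motion '[[[0.001,0,-0.0003,0,0,0,0.6],[0.002,0,-0.0003,0,0,0,0.6],[0.003,0,-0.0003,0,0,0,0.6],[0.004,0,-0.0003,0,0,0,0.6],[0.005,0,-0.0003,0,0,0,0.6]]]'

```text
clock: 14.57
position: [0.5565, 0.0839, 0.0386]
ee_rot: [-3.134, -0.208, 0.0]
force: [-2.3, -0.2, 1.9]
width: 0.738
gripper_force: 40.0
```

```bash
python3 -W ignore -c "
from h import *
st()
m=silhouettes('kit_tote','scene')
i0=cv2.imread('pics/scene0.png');i1=get_image('scene')[:,:,::-1]
# image shift of the blue tote's front near foot / lower wall region
T=i0[268:296,292:335]; r=cv2.matchTemplate(i1[255:310,280:360],T,cv2.TM_CCOEFF_NORMED); print(cv2.minMaxLoc(r))
b=(i1[...,0].astype(int)-i1[...,2]>25);ys,xs=np.where(b[220:310,280:390]);print(xs.min()+280,xs.max()+280,ys.max()+220)
b=(i0[...,0].astype(int)-i0[...,2]>25);ys,xs=np.where(b[220:310,280:390]);print(xs.min()+280,xs.max()+280,ys.max()+220)
cv2.imwrite('pics/now.png',i1)"
```

```text
blue catch(scene) [nan nan] [nan nan] 0.0 tcp [-2.04 -0.57] z 0.0386 F [-1.51  0.94] 0.26 T [ 0.    0.46 -0.05] yaw -352.4 t 14.6167
(-0.32711300253868103, 0.9019144773483276, (37, 5), (14, 12))
295 354 288
293 371 289
```

Emit:
jog_arm --motion '[[[0.001,0,0,0,0,0,0.6],[0.002,0,0,0,0,0,0.6],[0.003,0,0,0,0,0,0.6],[0.004,0,0,0,0,0,0.6],[0.005,0,0,0,0,0,0.6]]]'

```text
clock: 15.13
position: [0.5615, 0.0846, 0.0386]
ee_rot: [-3.134, -0.208, 0.0]
force: [-2.4, -0.5, -0.8]
width: 0.74
gripper_force: 40.0
```

```bash
python3 -W ignore -c "
from h import *
st()"
```

```text
blue catch(scene) [nan nan] [nan nan] 0.0 tcp [ 2.96 -0.54] z 0.0386 F [-0.31 -0.53] -0.36 T [-0.02  0.41 -0.01] yaw -352.4 t 15.1833
```

Emit:
jog_arm --motion '[[[0.001,0,0,0,0,0,0.6],[0.002,0,0,0,0,0,0.6],[0.003,0,0,0,0,0,0.6]]]'

```text
clock: 15.43
position: [0.5645, 0.085, 0.0386]
ee_rot: [-3.134, -0.208, 0.0]
force: [-1.4, -0.1, -0.6]
width: 0.736
gripper_force: 40.0
```

```bash
python3 -W ignore -c "
from h import *
st()"
```

```text
blue catch(scene) [nan nan] [nan nan] 0.0 tcp [ 5.98 -0.57] z 0.0386 F [-0.86 -0.33] -1.89 T [-0.02  0.38 -0.06] yaw -352.4 t 15.4833
```

Emit:
jog_arm --motion '[[[0.001,0,0,0,0,0,0.6],[0.002,0,0,0,0,0,0.6],[0.003,0,0,0,0,0,0.6]]]'

```text
clock: 15.73
position: [0.567, 0.0853, 0.0387]
ee_rot: [-3.134, -0.208, 0.002]
force: [-5.2, -0.6, 4.1]
width: 0.736
gripper_force: 40.0
```

Emit:
jog_arm --motion '[[[0.001,0,0,0,0,0,0.6],[0.002,0,0,0,0,0,0.6]]]'

```text
clock: 15.9
position: [0.5683, 0.0855, 0.0387]
ee_rot: [-3.134, -0.208, 0.003]
force: [-7.5, -0.7, 6.2]
width: 0.735
gripper_force: 40.0
```

```bash
python3 -W ignore -c "
from h import *
st()
i0=cv2.imread('pics/scene0.png');i1=get_image('scene')[:,:,::-1]
T=i0[268:296,292:335]; r=cv2.matchTemplate(i1[245:310,280:370],T,cv2.TM_CCOEFF_NORMED); print(cv2.minMaxLoc(r)[1::2],'unmoved (12,23)')
"
```

```text
blue catch(scene) [-55.1  -2. ] [311.1 272.2] 92.0 tcp [ 9.84 -0.58] z 0.0388 F [-5.44 -0.66] 4.13 T [-0.08  1.46  0.07] yaw -352.39 t 15.95
(0.9131261110305786, (18, 19)) unmoved (12,23)
```

Emit:
jog_arm --motion '[[[0.0007,0,0,0,0,0,0.6],[0.0015,0,0,0,0,0,0.6]]]'

```text
clock: 16.17
position: [0.5705, 0.0858, 0.0389]
ee_rot: [-3.134, -0.208, 0.001]
force: [0.5, -0.2, 0.9]
width: 0.736
gripper_force: 40.0
```

Emit:
jog_arm --motion '[[[0.0007,0,0,0,0,0,0.6],[0.0015,0,0,0,0,0,0.6]]]'

```text
clock: 16.33
position: [0.5731, 0.0862, 0.0387]
ee_rot: [-3.134, -0.208, -0.002]
force: [-1.2, 0.3, -1.4]
width: 0.738
gripper_force: 40.0
```

```bash
python3 -W ignore -c "
from h import *
st()"
```

```text
blue catch(scene) [-53.9  -0.2] [311.  271.3] 1743.0 tcp [14.37 -0.57] z 0.0387 F [ 0.42 -0.23] -0.45 T [ 0.04 -0.05  0.01] yaw -352.4 t 16.3833
```

The force rose to about 7 N and then dropped, and the blue tote's catch is fully visible again. That fits the rib having passed over the catch. I'll push gently to confirm the hard stop.

Emit:
jog_arm --motion '[[[0.0007,0,0,0,0,0,0.6],[0.0014,0,0,0,0,0,0.6]]]'

```text
clock: 16.55
position: [0.5733, 0.0862, 0.0386]
ee_rot: [-3.134, -0.208, 0.002]
force: [-5.2, -0.9, 3.6]
width: 0.732
gripper_force: 40.0
```

```bash
python3 -W ignore -c "
from h import *
st()"
```

```text
blue catch(scene) [-53.8  -0.4] [311.1 271.3] 1857.0 tcp [14.61 -0.55] z 0.0387 F [-3.3   0.65] 2.44 T [ 0.    0.79 -0.1 ] yaw -352.4 t 16.6
```

Emit:
jog_arm --motion '[[[0.0008,0,0,0,0,0,0.6],[0.0015,0,0,0,0,0,0.6]]]'

```text
clock: 16.77
position: [0.5735, 0.0862, 0.0386]
ee_rot: [-3.134, -0.208, 0.005]
force: [-10.4, -1.6, 10.0]
width: 0.734
gripper_force: 40.0
```

```bash
python3 -W ignore -c "
from h import *
st()"
```

```text
blue catch(scene) [-53.8  -0.5] [311.1 271.3] 1760.0 tcp [14.85 -0.56] z 0.0386 F [-8.66  0.46] 7.56 T [ 0.01  1.87 -0.1 ] yaw -352.4 t 16.8167
```

Emit:
jog_arm --motion '[[[-0.0012,0,0,0,0,0,0.6],[-0.0024,0,0,0,0,0,0.6],[-0.0024,0,0,0,0,0,0.6]]]'

```text
clock: 17.07
position: [0.5732, 0.0861, 0.0387]
ee_rot: [-3.134, -0.208, -0.001]
force: [-0.1, 0.8, -0.6]
width: 0.737
gripper_force: 40.0
```

```bash
python3 -W ignore -c "
from h import *
st()"
```

```text
blue catch(scene) [-53.8  -0.2] [311.  271.2] 1737.0 tcp [14.51 -0.6 ] z 0.0387 F [-1.41  1.39] -0.08 T [0.05 0.22 0.02] yaw -352.39 t 17.1167
```

Forces are near zero, so I'll open the gripper and rise straight up.

Emit:
jog_arm --motion '[[[0,0,0,0,0,0,-1],[0,0,0,0,0,0,-1],[0,0,0,0,0,0,-1],[0,0,0,0,0,0,-1],[0,0,0,0,0,0,-1],[0,0,0,0,0,0,-1]]]'

```text
clock: 17.62
position: [0.5729, 0.0862, 0.0387]
ee_rot: [-3.134, -0.208, -0.0]
force: [0.4, -0.1, 0.2]
width: 0.996
gripper_force: 0.0
```

Emit:
jog_arm --motion '[[[0,0,-0.005,0,0,0,-1],[0,0,-0.015,0,0,0,-1],[0,0,-0.03,0,0,0,-1],[0,0,-0.06,0,0,0,-1],[0,0,-0.09,0,0,0,-1],[0,0,-0.13,0,0,0,-1],[-0.03,0,-0.15,0,0,0,-1],[-0.07,0.02,-0.15,0,0,0,-1],[-0.11,0.05,-0.15,0,0,0,-1],[-0.14,0.08,-0.15,0,0,0,-1]]]'

```text
clock: 18.45
position: [0.4507, -0.0021, 0.1899]
ee_rot: [-3.134, -0.213, -0.003]
force: [0.3, -1.6, 0.2]
width: 0.999
gripper_force: 0.0
```

Emit:
jog_arm --motion '[[[-0.02,0.04,0,0,0,0,-1],[-0.02,0.08,0,0,0,0,-1],[-0.02,0.12,0,0,0,0,-1],[-0.02,0.16,0,0,0,0,-1],[-0.02,0.19,0,0,0,0,-1],[-0.02,0.2,0,0,0,0,-1],[-0.02,0.2,0,0,0,0,-1]]]'

```text
clock: 19.03
position: [0.4588, -0.2066, 0.1893]
ee_rot: [3.135, 0.201, 0.001]
force: [0.5, 0.8, -0.2]
width: 1.001
gripper_force: 0.0
```

```bash
python3 -W ignore -c "
from h import *
st()
s=get_image('scene')[:,:,::-1][200:320,270:400];t=get_image('top')[:,:,::-1][95:215,310:400]
g=lambda i:cv2.resize((255*(i/255.)**.6).astype('uint8'),None,fx=3.6,fy=4.5,interpolation=cv2.INTER_CUBIC) if 0 else cv2.resize((255*(i/255.)**.6).astype('uint8'),None,fx=3.6,fy=3.6,interpolation=cv2.INTER_CUBIC)
cv2.imwrite('pics/fin.png',np.hstack([g(s),g(t)]))"
```

```text
blue catch(scene) [-54.   -0.9] [311.1 271.5] 1303.0 tcp [-137.64 -272.91] z 0.189 F [-0.08  0.42] 0.4 T [0.06 0.06 0.01] yaw -352.53 t 19.0833
```

View pics/fin.png

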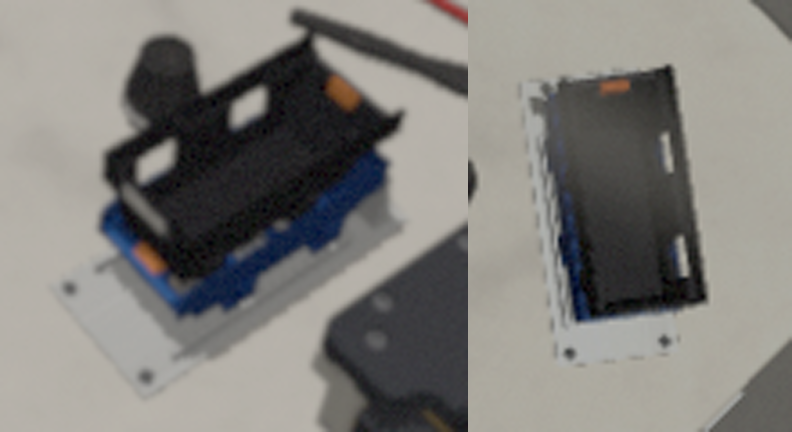

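The final picture shows the black tote level on the blue one and turned half round. Its catch end is at the blue tote's rear, the blue catch is showing at crop (150,258), and the gripper is clear.

```bash
python3 -c "
from cell import *
print(sign_off())"
```

```text
the job is handed in; nothing more can be done
None
```

The black tote is turned half round, stacked on the blue tote, slid home under the keepers and let go, and the job is handed in. The catch showed its snap (about 7 N, dropping to near zero) and the tote then met a hard stop at about 10 N, though I gave it no pull-back test.

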